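# Roll the wooden strips home in the press board

### The arm

A 6-joint arm with a two-finger parallel gripper is mounted at the origin on the work surface. World frame = base frame: x ahead of the robot, y to its left, z up, the work surface at z = 0. Lengths are in m, angles in degrees, forces in N, time in s.
With the tool pointing down it reaches from about 0.4 to 0.825 m from the base axis. Payload 7 kg.
Tool frame: the origin (TCP) lies midway between the tips of the shut fingers; the grasp point (between the pads) lies hold_point_z behind it (hold_point_z is the distance from the TCP to the grasp point, in m); z points along the fingers, y is the line along which they close (so a half turn about z gives the same grasp; the last joint's range is limited). The gripper opens to 88 mm and grips with 3 to 60 N. Pads are 19 mm wide; open, the fingers measure 130 mm over their backs; the gripper's body (78 mm by 193 mm) begins 47 mm behind the grasp point.
Start: joints at [91.049, 20.546, 0.682, 0, -70.136, -16.507], TCP at [0.18, 0.651, 0.227] pointing down, gripper open.
Joint ranges: [-176.03, 176.03], [-82.01, 121.73], [-58.28, 71.71], [-173.87, 95.51], [-174.79, -0.11], [-173.66, 173.66]. Speed limits (degrees/s): [136.94, 136.94, 172.46, 180, 180, 180].

### API

Orientations are given as [roll, pitch, yaw] about the fixed x, y, z axes, in that order (R = Rz(yaw) Ry(pitch) Rx(roll)).
In Python, from plant import * gives the robot as it stands.
- The arm moves only by the tool step_arm, never from a script. Its argument "steps" is a list that holds one entry, the list of rows, each a list of 6 numbers: the shift along the tool's x, y, z scaled (see below), then the turn, a rotation vector about the tool's x, y, z scaled (see below). In form: [[[tx, ty, tz, wx, wy, wz], ...]]. A call has 1 to 20 rows; each row is the pose to reach, as a shift and turn from the pose commanded when the call began, along the tool's axes at that moment; what a row does not reach only later rows make up. The controller multiplies each number of a shift by 100 mm and each number of a turn by 0.5 rad. A row lasts 1/10 s, in which the tool goes at most 50 mm and 8.59 degrees, less where a joint would pass 70% of its speed; a pose out of reach is approached as far as the arm can. A call with a number of a shift or a turn outside -1 to 1 is refused whole. A call with a gripper value outside its range is refused whole. "jaw" is the closure in counts, from 0 (fully open) to 255 (shut), set as the call begins (left out, the last holds). The fingers move at their own pace and stop on an object; the grip force is fixed at half the most. Time passes only in rows, so rows that repeat a pose let the fingers close. It gives the time, the measured TCP pose, the force, the opening and the grip force at its end, in the units of the state.
- get_obs(): the state, without advancing time (a new reading comes with each control period).
- snapshot(name): name is "side" or "top"; returns (picture, depth): 480x640x3 uint8, red, green, blue; 480x640 float32, m along the optical axis (not along the pixel's ray), 0 where there is no reading.
- calibration(name): a dict with "mtx" (3x3 intrinsics, pixels), "dist" ([k1, k2, p1, p2, k3] as OpenCV has them; the pictures are not rectified), "rvec" (rotation vector, rad) and "tvec" (3), from world to camera coordinates, as OpenCV has them. Camera axes: x right, y down, z forward; pixel columns grow to the right and rows downward; lengths in m; the calibration is good to about 2 mm. A picture is of the moment at which its call begins. calibration takes no time and is no camera call.
- close_job(): hands the job in; it is judged then, once.
The state is a dict: "clock": time; "joint_pos": joint angles; "qvel": joint speeds; "tau": joint torques, N m; "tool_pos": TCP position; "orientation": TCP orientation; "force": force on the tool from outside, world axes, zero at the start; "moment": the same for the moment, N m; "opening": finger opening in m; "gripper_force": force on a finger pad.
Only numpy, scipy, OpenCV 4.12 (cv2) and the standard library are available. Lean on these libraries where they do the work, as an engineer would, in place of code of your own. Each camera call takes 0.05 s, during which the arm holds its last target. There are 200 camera calls.

### The job

Take the hand roller from its stand and, in one unbroken pass with a steady, moderate downward force, roll it from one end of the press board to the other so that all six wooden strips are pressed fully home, flush with the frame. Press only with the roller, do not press so hard that the strips crack, and do not lift off before all six are home. Then hang the roller back upright on its stand and leave the things around it alone.

Things in the scene. Friction and masses are not known exactly. Their poses are not given: they have to be found in the camera images.
- roller_handle (a point): Hand roller (0.3 to 0.45 kg): centre of its dark upright wooden grip, a post 30 x 30 mm, 52 mm tall (+-26 mm about this point), graspable from above. Under it a level aluminium plate 46 (x) x 96 (y) x 8 mm, a ledge for the fingertips; its top is 26 mm below this point. Axes: x the rolling direction, y along the axle, z up; a half turn about z changes nothing.
- roller_axle (a point): Centre of the roller's rubber wheel, 62 mm straight below the grip's centre, same axes. The wheel has radius 22 mm, is 50 mm wide (62 mm over its fork), turns freely about y and so rolls along x. Its lowest line is 84 mm below the grip's centre.
- stand: Fixed wooden stand; origin under its centre, on the table. Base 100 (x) x 130 (y) x 6 mm; two walls along x, 70 x 8 mm, at y = +-41 mm (74 mm clear between), top at 60 mm. The roller hangs between them, its plate resting on both wall tops, axle along the stand's y; its grip's centre is then 94 mm above this origin.
- press: Press board; origin under the centre of its fixed plywood base (200 x 140 x 12 mm), on the table; x along the board, z up. Above it a wooden frame, 180 (x) x 118 (y) mm, holds six loose wooden strips in a row, strip1 at x = -60 mm to strip6 at +60 mm, every 24 mm, each 23 (x) x 89 (y) mm. At first they stand 4 mm proud of the frame; fully home they are flush with it.
- press_a (a point): Point on the press board's base under strip1 (base x = -60 mm), 12 mm above the table. Frame and strips ride on a sprung bed that gives about 2.2 mm per 10 N (at most 9 mm). Hidden adjusters set its height and level: the unloaded frame top centre lies 40 to 56 mm above the table and up to 0.03 rad out of level along x. Neither is measured: find and keep the pressing depth by force.
- press_b (a point): Point on the press board's base under strip6 (base x = +60 mm), 12 mm above the table. A strip holds against less than about 7 N, sinks about 8 mm/s for each newton more, and stays where it was pressed to. About 12 N, rolled at some 20 mm/s, is right; strips crack above 20 N. Raising the axle over 100 mm above the table in mid-job counts as lifting off.
- strip1 (a joint): How far strip 1 (at x = -60 mm on the press board) has been pressed in: 0 = 4 mm proud, 0.004 m = flush, fully home (noisy reading).
- strip2 (a joint): How far strip 2 (at x = -36 mm on the press board) has been pressed in: 0 = 4 mm proud, 0.004 m = flush, fully home (noisy reading).
- strip3 (a joint): How far strip 3 (at x = -12 mm on the press board) has been pressed in: 0 = 4 mm proud, 0.004 m = flush, fully home (noisy reading).
- strip4 (a joint): How far strip 4 (at x = 12 mm on the press board) has been pressed in: 0 = 4 mm proud, 0.004 m = flush, fully home (noisy reading).
- strip5 (a joint): How far strip 5 (at x = 36 mm on the press board) has been pressed in: 0 = 4 mm proud, 0.004 m = flush, fully home (noisy reading).
- strip6 (a joint): How far strip 6 (at x = 60 mm on the press board) has been pressed in: 0 = 4 mm proud, 0.004 m = flush, fully home (noisy reading).
- dye_jar: Bystander: closed amber jar, 72 mm across, 100 mm tall; origin under its centre.
- small_bottle: Bystander: small dark bottle with white cap, 42 mm across, 100 mm tall; origin under its centre.
- egg_box: Bystander: green egg box with six eggs, 110 x 160 mm, 75 mm tall; origin under its centre.
- jar_lid: Bystander: brass-coloured jar lid, 68 mm across, 12 mm tall; origin under its centre.
There are look-alikes about, which are no part of the job. What is shaped like the part that bears roller_handle but purple is not meant. What is shaped like the stand but purple is not meant.

How it is judged (in metres and radians):
On the way, in this order (a step that is already met when the one before it is completed fails the run):
1. the roller is lifted out of its stand (z of roller_axle in the frame of stand above 0.075 m), for 0.1 s.
2. the strip at one end is pressed home by the roller while the strip at the other end still stands proud (contact force between roller and press above 2 N and ((value of joint strip1 above 0.003 m and value of joint strip6 below 0.0015 m) or (value of joint strip6 above 0.003 m and value of joint strip1 below 0.0015 m))), for 0.1 s.
3. all six strips are home (value of joint each of strip1, strip2, strip3, strip4, strip5, strip6 above 0.003 m), for 0.1 s.
At the end, for the whole second after the job is handed in: All six strips are pressed in at least 3 mm of their 4 mm (no more than 1 mm proud), and the roller hangs released, upright (within 0.08 rad) and at rest on its stand, plate on the wall tops (grip height within 4 mm), its grip within 18 mm along the walls and 13 mm across of the stand's centre (all of step 3 and x of roller_handle in the frame of stand between -0.018 and 0.018 m and y of roller_handle in the frame of stand between -0.013 and 0.013 m and z of roller_handle in the frame of stand between 0.09 and 0.098 m and angle between roller_handle's own z axis and vertical below 0.08 rad and linear speed of roller below 0.02 m/s); the robot touches nothing.
It fails at once if the roller presses on the press board with more than 20 N (contact force between roller and press above 20 N).
It fails at once if the roller is lifted off (axle over 100 mm above the table) when some strips are home and others not (value of joint any of strip1, strip2, strip3, strip4, strip5, strip6 above 0.003 m and not (value of joint each of strip1, strip2, strip3, strip4, strip5, strip6 above 0.003 m) and z of roller_axle in the frame of press above 0.1 m).
It fails at once if the fingers or the arm press on the press board (contact force between any of the fingers, the arm and press above 1.5 N).
It fails at once if the roller is tipped over (angle between roller_handle's own z axis and vertical above 0.6 rad).
It fails at once if the jar, bottle, egg box or jar lid is moved more than 15 mm (distance of any of dye_jar, small_bottle, egg_box, jar_lid from where it was at the start of the episode above 0.015 m).
It also fails if it takes over 72 s, if anything falls off the work surface, if the arm or the gripper's body presses on something with over 40 N, if the wrist force passes 120 N, or if a joint passes its speed limit or range.

## Working session

There is one attempt and no reset: what is moved stays moved. The work goes in short steps, Python scripts to look and compute and a tool call to move; the robot and the scene stay as the last step left them, time stands still between calls to the robot, and variables do not carry over. Pictures are saved under pics/ and viewed, at most 10 in all, crops included, and the job is handed in when it is done.

Besides the shell and the picture viewer there is one more tool, called after "Emit:" as name(argument=value, ...) on one line, values as JSON. step_arm: Moves the arm, as the interface text tells. Its arguments: {"type":"object","properties":{"steps":{"type":"array","items":{"type":"array","items":{"type":"array","items":{"type":"number","minimum":-1,"maximum":1}}}},"jaw":{"type":"number"}},"required":["steps"]}

```bash
mkdir -p pics; cat > h.py <<'E'
from plant import *
import numpy as np, cv2
def cloud(name):
    im,d=snapshot(name); c=calibration(name)
    v,u=np.mgrid[0:480,0:640]
    p=np.stack([u,v],-1).reshape(-1,1,2).astype(np.float64)
    n=cv2.undistortPoints(p,np.array(c["mtx"]),np.array(c["dist"])).reshape(480,640,2)
    P=np.dstack([n*d[...,None],d])
    R=cv2.Rodrigues(np.array(c["rvec"],float))[0]
    W=(P-np.array(c["tvec"]).ravel())@R
    W[d==0]=np.nan
    return im,W
E
python3 - <<'E'
from h import *
for n in("top","side"):
    im,W=cloud(n); cv2.imwrite(f"pics/{n}0.png",im[...,::-1]); np.savez(f"{n}0.npz",im=im,W=W)
o=get_obs(); print(o)
E
```

```text
{'clock': 0.1, 'joint_pos': array([ 9.10493118e+01,  2.05867211e+01,  6.38827107e-01, -1.79951264e-02,
       -7.01344460e+01, -1.65049052e+01]), 'qvel': array([ 0.05353287, -0.14496026,  0.04750966,  0.2397358 ,  0.01882598,
       -0.07894978]), 'tau': array([-2.08049451e-04, -5.84164417e+01,  2.93751258e+01,  7.01559439e+00,
        1.01602662e-02, -5.22772507e-05]), 'tool_pos': array([0.17981213, 0.65016102, 0.22572095]), 'orientation': array([ 1.79916246e+02, -7.17434514e-03, -1.54617153e+01]), 'force': array([0.40547148, 0.46695424, 1.4003836 ]), 'moment': array([-0.02285121, -0.0255137 ,  0.01611855]), 'gripper_force': 0.0, 'opening': 0.0877177352865948}
```

View pics/top0.png

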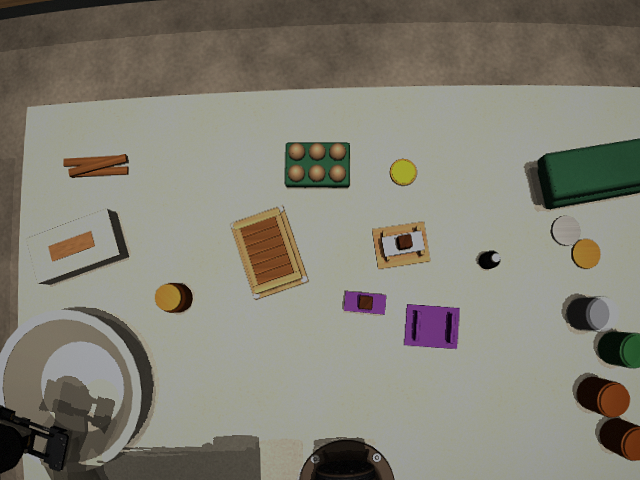

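View pics/side0.png

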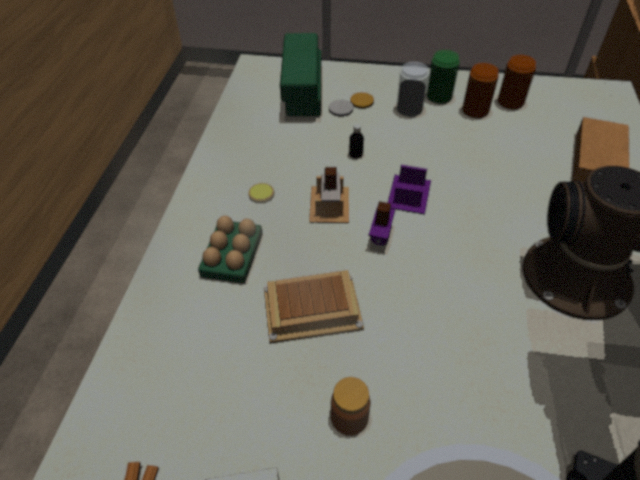

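The top view shows the real roller on its wooden stand at about (404,242) and the press at (268,252). The purple decoys are at (365,302) and (432,326). The jar is at (172,297), the bottle at (489,260), the egg box at (318,165) and the lid at (403,172).

```bash
python3 - <<'E'
from h import *
z=np.load("top0.npz");W=z["W"];im=z["im"].astype(int)
def box(r,zl,zh,name,extra=None):
    u0,u1,v0,v1=r; P=W[v0:v1,u0:u1]; C=im[v0:v1,u0:u1]
    m=(P[...,2]>zl)&(P[...,2]<zh)
    if extra is not None: m&=extra(C)
    Q=P[m]; 
    (c,s,a)=cv2.minAreaRect((Q[:,:2]*1000).astype(np.float32))
    print(name,len(Q),np.round(c,1),np.round(s,1),round(a,1),"mean",np.round(Q.mean(0)*1000,1),"zpct",np.round(np.percentile(Q[:,2],[5,50,95])*1000,1))
print(W[252,268],W[242,404],W[100,300])
st=(365,440,215,275)
box(st,.003,.2,"stand all");box(st,.055,.085,"plate+walls");box(st,.105,.14,"grip top")
box(st,.055,.085,"white",lambda C:(C.min(-1)>120))
pr=(222,315,200,305)
box(pr,.004,.2,"press all");box(pr,.03,.2,"frame")
R=lambda C:(C[...,0]-C[...,2]>60)
box(pr,.03,.2,"strips",lambda C:(C[...,0]<165)&(C[...,0]-C[...,2]>40))
for n,v,u in(("egg",165,318),("jar",297,170),("bottle",260,487)):print(n,W[v,u])
print(im[252,268],im[215,285],im[245,240])
F=W[200:305,222:315].reshape(-1,3);F=F[(F[:,2]>.03)]
from numpy.linalg import lstsq
print(lstsq(np.c_[F[:,:2]-F[:,:2].mean(0),np.ones(len(F))],F[:,2],rcond=None)[0])
import plant;print([k for k in dir(plant) if not k.startswith('_')], [getattr(plant,k) for k in dir(plant) if 'hold' in k])
E
```

```text
[0.57138656 0.17210179 0.05700699] [ 0.57847015 -0.14385151  0.12482217] [0.96452224 0.09235112 0.00338912]
stand all 2495 [ 585.7 -151.9] [183.3 146.2] 88.2 mean [ 582.6 -146.3   32.6] zpct [  3.4   8.6 118.4]
plate+walls 672 [ 585.8 -146.3] [70.6 97.3] 7.2 mean [ 582.  -145.4   67.7] zpct [59.4 68.1 73.1]
grip top 185 [ 582.8 -146.8] [30.  31.1] 10.4 mean [ 581.9 -146.3  119.3] zpct [113.3 119.5 124.7]
white 520 [ 582.4 -146.9] [46.  95.9] 8.8 mean [ 581.  -145.9   68.4] zpct [63.7 68.4 72.8]
press all 5174 [577.9 180.1] [230.1 258.3] 88.7 mean [572.6 172.9  37.2] zpct [ 4.9 46.8 54.4]
frame 3632 [578.3 177.3] [181.7 117.3] 17.6 mean [576.1 175.5  48.8] zpct [41.9 49.  55.1]
strips 3552 [578.4 177.2] [181.5 117.3] 17.5 mean [576.8 176.2  48.9] zpct [42.1 49.1 55.1]
egg [0.77898684 0.04829567 0.05520291]
jar [0.46857431 0.39750413 0.10269201]
bottle [ 0.53551448 -0.34394241  0.07368322]
[119  70  36] [159 129  80] [162 126  77]
[-0.02310131 -0.00335902  0.0488074 ]
['PlanningError', 'calibration', 'close_job', 'get_obs', 'hold_point_z', 'snapshot'] [0.0188]
```

Measurements, all consistent with the given sizes:
- **Roller:** (0.5825, -0.147), yaw about 8.5°, grip top about 0.120.
- **Press:** (0.578, 0.177), yaw 17.6°, frame top about 46 mm, falling along +x.

Next I travel at the present height towards the roller.

Emit:
step_arm(steps=[[[0.3,0.33,0,0,0,0],[0.6,0.66,0,0,0,0],[0.9,1.0,0,0,0,0],[0.9,1.0,0,0,0,0]]], jaw=0)

```text
clock: 0.5
tool_pos: [0.2414, 0.5258, 0.2269]
orientation: [179.9, 0.0, -15.6]
force: [-0.4, 1.2, 0.4]
opening: 0.0879
gripper_force: 0.0
```

Emit:
step_arm(steps=[[[0.3,0.33,0,0,0,0],[0.6,0.66,0,0,0,0],[0.9,1.0,0,0,0,0],[0.9,1.0,0,0,0,0]]])

```text
clock: 0.9
tool_pos: [0.3011, 0.4057, 0.2267]
orientation: [180.0, 0.0, -15.6]
force: [-0.3, 1.2, 1.1]
opening: 0.0876
gripper_force: 0.0
```

Emit:
step_arm(steps=[[[0.3,0.33,0,0,0,0],[0.6,0.66,0,0,0,0],[0.9,1.0,0,0,0,0],[0.9,1.0,0,0,0,0]]])

```text
clock: 1.3
tool_pos: [0.361, 0.286, 0.2265]
orientation: [180.0, 0.0, -15.6]
force: [0.8, -0.2, 0.1]
opening: 0.0876
gripper_force: 0.0
```

Emit:
step_arm(steps=[[[0.3,0.33,0,0,0,0],[0.6,0.66,0,0,0,0],[0.9,1.0,0,0,0,0],[0.9,1.0,0,0,0,0]]])

```text
clock: 1.7
tool_pos: [0.4214, 0.1659, 0.2264]
orientation: [179.9, 0.0, -15.7]
force: [0.0, 0.4, 0.2]
opening: 0.0877
gripper_force: 0.0
```

Emit:
step_arm(steps=[[[0.3,0.33,0,0,0,0],[0.6,0.66,0,0,0,0],[0.9,1.0,0,0,0,0],[0.9,1.0,0,0,0,0]]])

```text
clock: 2.1
tool_pos: [0.4818, 0.0457, 0.2261]
orientation: [179.9, 0.0, -15.7]
force: [-0.8, 0.5, -0.8]
opening: 0.0875
gripper_force: 0.0
```

Emit:
step_arm(steps=[[[0.3,0.33,0,0,0,-0.28],[0.6,0.66,0,0,0,-0.56],[0.9,0.9,0,0,0,-0.836],[0.9,0.9,0,0,0,-0.836],[0.9,0.9,0,0,0,-0.836]]])

```text
clock: 2.6
tool_pos: [0.5434, -0.062, 0.2257]
orientation: [-180.0, 0.1, 8.3]
force: [-1.0, 0.9, -0.0]
opening: 0.0877
gripper_force: 0.0
```

Emit:
step_arm(steps=[[[0.13,0.45,0.2,0,0,0],[0.267,0.896,0.5,0,0,0],[0.267,0.896,0.9,0,0,0],[0.267,0.896,0.9,0,0,0],[0.267,0.896,0.9,0,0,0]]])

```text
clock: 3.1
tool_pos: [0.5825, -0.1455, 0.1367]
orientation: [180.0, 0.1, 8.5]
force: [1.1, 0.7, 0.4]
opening: 0.0875
gripper_force: 0.0
```

```bash
python3 - <<'E'
from h import *
im,W=cloud("side");cv2.imwrite("pics/s1.png",cv2.resize(im[110:260,240:440],None,fx=3,fy=3)[...,::-1]);print(get_obs()["tool_pos"],get_obs()["orientation"])
E
```

```text
[ 0.58353494 -0.14540985  0.13820184] [ 1.79959054e+02 -7.31034494e-02  8.55397125e+00]
```

View pics/s1.png

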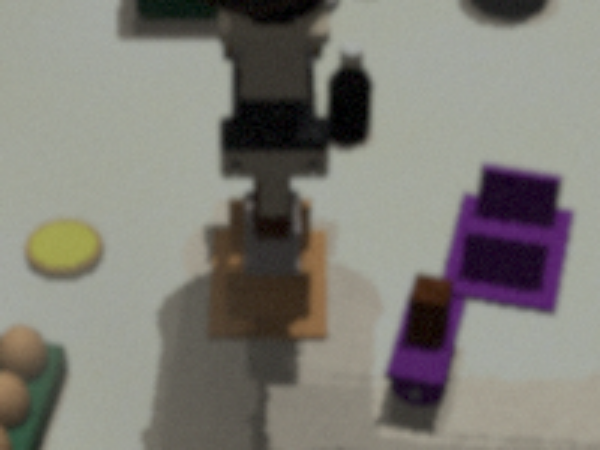

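The gripper is straddling the grip (crop at about (270,225)) and is aligned with it. Descend and close.

Emit:
step_arm(steps=[[[0,0.01,0.3,0,0,0],[0,0.01,0.5,0,0,0],[0,0.01,0.6,0,0,0],[0,0.01,0.655,0,0,0],[0,0.01,0.655,0,0,0],[0,0.01,0.655,0,0,0]]])

```text
clock: 3.75
tool_pos: [0.5838, -0.1475, 0.0725]
orientation: [180.0, -0.1, 8.5]
force: [0.4, 0.4, 0.6]
opening: 0.0879
gripper_force: 0.0
```

Emit:
step_arm(steps=[[[0,0,0,0,0,0],[0,0,0,0,0,0],[0,0,0,0,0,0],[0,0,0,0,0,0],[0,0,0,0,0,0],[0,0,0,0,0,0],[0,0,0,0,0,0],[0,0,0,0,0,0],[0,0,0,0,0,0],[0,0,0,0,0,0]]], jaw=255)

```text
clock: 4.75
tool_pos: [0.5829, -0.1478, 0.071]
orientation: [180.0, 0.0, 8.5]
force: [0.8, -0.6, -0.5]
opening: 0.0296
gripper_force: 30.0
```

Gripped (29.6 mm opening). Lift and carry it to above strip1 at (0.521, 0.159).

Emit:
step_arm(steps=[[[0,0,-0.1,0,0,0],[0,0,-0.3,0,0,0],[0,0,-0.5,0,0,0],[0,0,-0.7,0,0,0],[0,0,-0.9,0,0,0],[0,0,-0.95,0,0,0],[0,0,-0.95,0,0,0]]])

```text
clock: 5.45
tool_pos: [0.5831, -0.1475, 0.1667]
orientation: [-180.0, -0.1, 8.5]
force: [0.5, -0.2, -4.1]
opening: 0.0301
gripper_force: 30.0
```

Emit:
step_arm(steps=[[[-0.01,-0.2,0,0,0,0],[-0.02,-0.4,0,0,0,0],[-0.03,-0.6,0,0,0,0],[-0.04,-0.78,0,0,0,0]]])

```text
clock: 5.85
tool_pos: [0.5662, -0.0704, 0.1644]
orientation: [-180.0, 0.2, 8.5]
force: [0.7, 0.5, -3.4]
opening: 0.0299
gripper_force: 30.0
```

Emit:
step_arm(steps=[[[-0.01,-0.2,0,0,0,0],[-0.02,-0.4,0,0,0,0],[-0.03,-0.6,0,0,0,0],[-0.04,-0.78,0,0,0,0]]])

```text
clock: 6.25
tool_pos: [0.5507, 0.0062, 0.1645]
orientation: [-180.0, 0.1, 8.5]
force: [-0.2, 0.1, -3.8]
opening: 0.0298
gripper_force: 30.0
```

Emit:
step_arm(steps=[[[-0.01,-0.2,0,0,0,0],[-0.02,-0.4,0,0,0,0],[-0.03,-0.6,0,0,0,0],[-0.04,-0.78,0,0,0,0]]])

```text
clock: 6.65
tool_pos: [0.5352, 0.0826, 0.1645]
orientation: [180.0, 0.1, 8.5]
force: [0.3, 0.1, -3.2]
opening: 0.0298
gripper_force: 30.0
```

Emit:
step_arm(steps=[[[-0.01,-0.2,0,0,0,-0.08],[-0.02,-0.4,0,0,0,-0.16],[-0.03,-0.6,0,0,0,-0.24],[-0.04,-0.78,0,0,0,-0.316],[-0.04,-0.78,0,0,0,-0.316],[-0.04,-0.78,0,0,0,-0.316],[-0.04,-0.78,0,0,0,-0.316],[-0.04,-0.78,0,0,0,-0.316]]])

```text
clock: 7.45
tool_pos: [0.5209, 0.1578, 0.1657]
orientation: [180.0, 0.0, 17.5]
force: [-0.2, 0.2, -4.7]
opening: 0.0298
gripper_force: 30.0
```

```bash
python3 - <<'E'
from h import *
f=[]
for i in range(3):
    im,W=cloud("side"); o=get_obs(); f.append(o["force"]); print(o["force"],o["tool_pos"],o["moment"])
cv2.imwrite("pics/s2.png",cv2.resize(im[180:360,220:420],None,fx=3,fy=3)[...,::-1])
E
```

```text
[ 0.6934294  -0.99460074 -5.09080242] [0.52100936 0.15790931 0.16582251] [-0.08441993 -0.04930904 -0.00167531]
[-0.23378754 -0.1772031  -4.36444953] [0.52103934 0.15795588 0.16593933] [-0.03809294 -0.05424729  0.03844027]
[ 0.15950881 -0.05650752 -3.66021779] [0.52108258 0.15805445 0.16600806] [-0.02831703  0.02038129 -0.01201792]
```

View pics/s2.png

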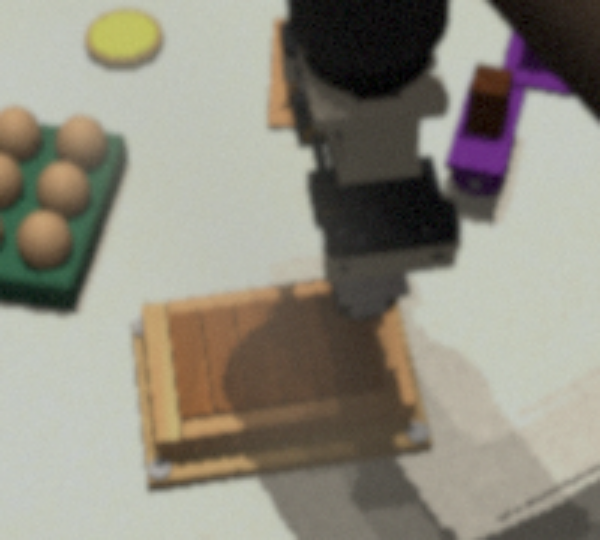

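Roller is above the strip1 end of the press (crop at about (375,310)). The force baseline in air is about -4.2 N. I descend to just above the strip, then feel for it.

Emit:
step_arm(steps=[[[0,0.01,0.15,0,0,0],[0,0.01,0.3,0,0,0],[0,0.01,0.4,0,0,0],[0,0.01,0.46,0,0,0],[0,0.01,0.46,0,0,0],[0,0.01,0.46,0,0,0]]])

```text
clock: 8.2
tool_pos: [0.5217, 0.1577, 0.1205]
orientation: [180.0, -0.0, 17.5]
force: [0.7, 0.3, -3.9]
opening: 0.0297
gripper_force: 30.0
```

Emit:
step_arm(steps=[[[0,0,0.01,0,0,0],[0,0,0.02,0,0,0],[0,0,0.03,0,0,0],[0,0,0.03,0,0,0]]])

```text
clock: 8.6
tool_pos: [0.5213, 0.1576, 0.1171]
orientation: [-180.0, -0.0, 17.5]
force: [-0.1, -0.5, -3.5]
opening: 0.0297
gripper_force: 30.0
```

Emit:
step_arm(steps=[[[0,0,0.01,0,0,0],[0,0,0.02,0,0,0],[0,0,0.02,0,0,0]]])

```text
clock: 8.9
tool_pos: [0.5212, 0.1575, 0.1149]
orientation: [180.0, 0.0, 17.5]
force: [-0.3, 0.1, -4.2]
opening: 0.0297
gripper_force: 30.0
```

Emit:
step_arm(steps=[[[0,0,0.005,0,0,0],[0,0,0.01,0,0,0],[0,0,0.01,0,0,0]]])

```text
clock: 9.2
tool_pos: [0.5213, 0.1576, 0.114]
orientation: [180.0, 0.0, 17.5]
force: [1.2, -0.7, -4.0]
opening: 0.0296
gripper_force: 30.0
```

Emit:
step_arm(steps=[[[0,0,0.005,0,0,0],[0,0,0.01,0,0,0],[0,0,0.01,0,0,0]]])

```text
clock: 9.5
tool_pos: [0.5213, 0.1576, 0.113]
orientation: [180.0, 0.0, 17.5]
force: [0.5, 0.3, -3.5]
opening: 0.0299
gripper_force: 30.0
```

Emit:
step_arm(steps=[[[0,0,0.005,0,0,0],[0,0,0.01,0,0,0],[0,0,0.01,0,0,0]]])

```text
clock: 9.8
tool_pos: [0.5215, 0.1576, 0.1123]
orientation: [-180.0, -0.0, 17.5]
force: [0.8, 0.4, -2.6]
opening: 0.0301
gripper_force: 30.0
```

Emit:
step_arm(steps=[[[0,0,0.005,0,0,0],[0,0,0.01,0,0,0],[0,0,0.01,0,0,0]]])

```text
clock: 10.1
tool_pos: [0.5217, 0.1577, 0.1114]
orientation: [180.0, -0.0, 17.6]
force: [0.1, -0.2, 1.7]
opening: 0.0299
gripper_force: 30.0
```

Emit:
step_arm(steps=[[[0,0,0.005,0,0,0],[0,0,0.01,0,0,0],[0,0,0.01,0,0,0]]])

```text
clock: 10.4
tool_pos: [0.5217, 0.1577, 0.1104]
orientation: [-180.0, -0.1, 17.6]
force: [0.6, -0.4, 3.1]
opening: 0.0299
gripper_force: 30.0
```

Contact came at TCP 0.1126, as predicted. Now about 7 N; go on slowly.

Emit:
step_arm(steps=[[[0,0,0.005,0,0,0],[0,0,0.01,0,0,0],[0,0,0.01,0,0,0]]])

```text
clock: 10.7
tool_pos: [0.5214, 0.1576, 0.1091]
orientation: [-180.0, -0.0, 17.5]
force: [0.3, 0.9, 1.9]
opening: 0.0298
gripper_force: 30.0
```

Emit:
step_arm(steps=[[[0,0,0.005,0,0,0],[0,0,0.01,0,0,0],[0,0,0.01,0,0,0]]])

```text
clock: 11.0
tool_pos: [0.5213, 0.1576, 0.108]
orientation: [-180.0, 0.0, 17.5]
force: [0.5, 0.3, 3.0]
opening: 0.0297
gripper_force: 30.0
```

Emit:
step_arm(steps=[[[0,0,0.005,0,0,0],[0,0,0.01,0,0,0],[0,0,0.01,0,0,0]]])

```text
clock: 11.3
tool_pos: [0.5213, 0.1575, 0.107]
orientation: [180.0, 0.0, 17.5]
force: [-0.3, -0.2, 3.6]
opening: 0.0297
gripper_force: 30.0
```

Emit:
step_arm(steps=[[[0,0,0.005,0,0,0],[0,0,0.01,0,0,0],[0,0,0.01,0,0,0],[0,0,0.01,0,0,0]]])

```text
clock: 11.7
tool_pos: [0.5216, 0.1577, 0.1064]
orientation: [180.0, -0.0, 17.6]
force: [0.5, -0.4, 5.6]
opening: 0.0298
gripper_force: 30.0
```

Emit:
step_arm(steps=[[[0,0,0.003,0,0,0],[0,0,0.003,0,0,0],[0,0,0.003,0,0,0]]])

```text
clock: 12.0
tool_pos: [0.5216, 0.1577, 0.1062]
orientation: [-180.0, -0.0, 17.6]
force: [-0.9, 0.3, 6.0]
opening: 0.0303
gripper_force: 30.0
```

Strip1 is home at about 10.3 N. Begin rolling along +x at 20 mm/s, following the measured slope.

Emit:
step_arm(steps=[[[0.02,0,0.001,0,0,0],[0.04,0,0.002,0,0,0],[0.06,0,0.003,0,0,0],[0.08,0,0.004,0,0,0],[0.1,0,0.005,0,0,0]]])

```text
clock: 12.5
tool_pos: [0.5309, 0.1606, 0.1057]
orientation: [180.0, -0.0, 17.6]
force: [-1.9, 1.3, 8.0]
opening: 0.0298
gripper_force: 30.0
```

Emit:
step_arm(steps=[[[0.02,0,0.0005,0,0,0],[0.04,0,0.001,0,0,0],[0.06,0,0.0015,0,0,0],[0.08,0,0.002,0,0,0],[0.1,0,0.0025,0,0,0]]])

```text
clock: 13.0
tool_pos: [0.541, 0.1638, 0.1057]
orientation: [-180.0, -0.1, 17.6]
force: [-0.6, -0.4, 6.6]
opening: 0.0297
gripper_force: 30.0
```

Emit:
step_arm(steps=[[[0.02,0,0.001,0,0,0],[0.04,0,0.002,0,0,0],[0.06,0,0.003,0,0,0],[0.08,0,0.004,0,0,0],[0.1,0,0.0045,0,0,0]]])

```text
clock: 13.5
tool_pos: [0.5493, 0.1663, 0.105]
orientation: [180.0, 0.1, 17.5]
force: [-3.7, -0.4, 10.2]
opening: 0.0297
gripper_force: 30.0
```

```bash
python3 - <<'E'
from h import *
im,W=cloud("side");cv2.imwrite("pics/s3.png",cv2.resize(im[250:350,250:380],None,fx=5,fy=5)[...,::-1]);print(get_obs()["force"],get_obs()["tool_pos"])
E
```

```text
[-1.95766866  0.22256705 10.22041398] [0.54978878 0.1665136  0.10503473]
```

View pics/s3.png

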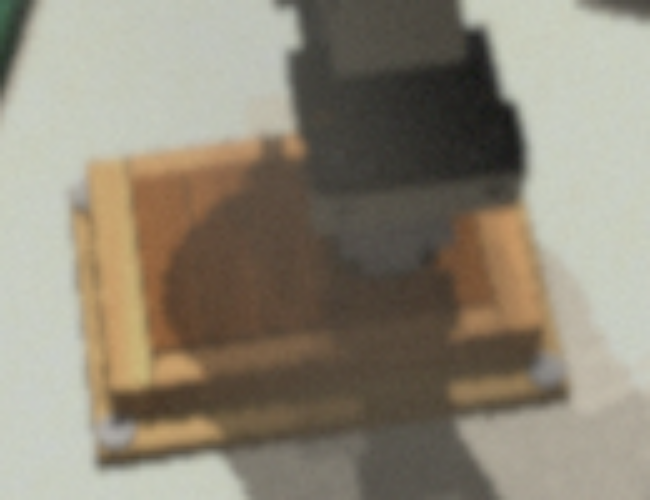

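The roller runs centred between the rails, and strip1 (crop at about (470,275)) shows flush behind it. The force is about 14 N while climbing onto strip3. Continue.

Emit:
step_arm(steps=[[[0.02,0,0.0,0,0,0],[0.04,0,0.0005,0,0,0],[0.06,0,0.001,0,0,0],[0.08,0,0.0015,0,0,0],[0.1,0,0.002,0,0,0]]])

```text
clock: 14.05
tool_pos: [0.5602, 0.1699, 0.1052]
orientation: [180.0, -0.1, 17.6]
force: [-0.5, 0.2, 7.5]
opening: 0.0299
gripper_force: 30.0
```

Emit:
step_arm(steps=[[[0.02,0,0.0005,0,0,0],[0.04,0,0.001,0,0,0],[0.06,0,0.0015,0,0,0],[0.08,0,0.002,0,0,0],[0.1,0,0.002,0,0,0]]])

```text
clock: 14.55
tool_pos: [0.5688, 0.1725, 0.1047]
orientation: [180.0, 0.0, 17.5]
force: [-4.6, 0.1, 9.9]
opening: 0.0302
gripper_force: 30.0
```

Emit:
step_arm(steps=[[[0.02,0,0.0005,0,0,0],[0.04,0,0.001,0,0,0],[0.06,0,0.0015,0,0,0],[0.08,0,0.002,0,0,0],[0.1,0,0.0025,0,0,0]]])

```text
clock: 15.05
tool_pos: [0.5791, 0.1758, 0.1047]
orientation: [180.0, -0.1, 17.6]
force: [-0.2, 0.1, 7.8]
opening: 0.03
gripper_force: 30.0
```

Emit:
step_arm(steps=[[[0.02,0,0.0005,0,0,0],[0.04,0,0.001,0,0,0],[0.06,0,0.0015,0,0,0],[0.08,0,0.002,0,0,0],[0.1,0,0.0025,0,0,0]]])

```text
clock: 15.55
tool_pos: [0.5889, 0.179, 0.1045]
orientation: [180.0, -0.1, 17.6]
force: [-0.4, 0.3, 7.7]
opening: 0.03
gripper_force: 30.0
```

Steady at 12 N. Continue.

Emit:
step_arm(steps=[[[0.02,0,0.0005,0,0,0],[0.04,0,0.001,0,0,0],[0.06,0,0.0015,0,0,0],[0.08,0,0.002,0,0,0],[0.1,0,0.0025,0,0,0]]])

```text
clock: 16.05
tool_pos: [0.5972, 0.1815, 0.1039]
orientation: [180.0, 0.0, 17.5]
force: [-3.3, -0.6, 10.0]
opening: 0.0297
gripper_force: 30.0
```

Emit:
step_arm(steps=[[[0.02,0,0.0005,0,0,0],[0.04,0,0.001,0,0,0],[0.06,0,0.0015,0,0,0],[0.08,0,0.002,0,0,0],[0.1,0,0.0025,0,0,0]]])

```text
clock: 16.55
tool_pos: [0.6079, 0.185, 0.104]
orientation: [-180.0, -0.1, 17.6]
force: [0.6, 0.5, 7.2]
opening: 0.0297
gripper_force: 30.0
```

Emit:
step_arm(steps=[[[0.02,0,0.0005,0,0,0],[0.04,0,0.001,0,0,0],[0.06,0,0.0015,0,0,0],[0.08,0,0.002,0,0,0],[0.1,0,0.0025,0,0,0]]])

```text
clock: 17.05
tool_pos: [0.616, 0.1874, 0.1032]
orientation: [180.0, 0.1, 17.5]
force: [-4.8, 0.7, 8.7]
opening: 0.0301
gripper_force: 30.0
```

Emit:
step_arm(steps=[[[0.02,0,0.0005,0,0,0],[0.04,0,0.001,0,0,0],[0.06,0,0.0015,0,0,0],[0.08,0,0.002,0,0,0],[0.1,0,0.0025,0,0,0]]])

```text
clock: 17.55
tool_pos: [0.6267, 0.1909, 0.1033]
orientation: [180.0, -0.1, 17.6]
force: [0.6, -0.8, 7.1]
opening: 0.0297
gripper_force: 30.0
```

Emit:
step_arm(steps=[[[0.02,0,0.0005,0,0,0],[0.04,0,0.001,0,0,0],[0.06,0,0.0015,0,0,0],[0.08,0,0.002,0,0,0],[0.1,0,0.0025,0,0,0],[0.12,0,0.003,0,0,0],[0.12,0,0.003,0,0,0],[0.12,0,0.003,0,0,0]]])

```text
clock: 18.35
tool_pos: [0.6384, 0.1946, 0.103]
orientation: [-180.0, -0.1, 17.6]
force: [0.4, -0.3, 5.8]
opening: 0.0296
gripper_force: 30.0
```

End reached. Check the strip heights against the rails from both cameras before lifting.

```bash
cat > chk.py <<'E'
from h import *
a=np.deg2rad(17.55);c=np.array([.5783,.1773])
def rep(W):
    P=W.reshape(-1,3);P=P[P[:,2]<.062];d=P[:,:2]-c
    x=1000*(d[:,0]*np.cos(a)+d[:,1]*np.sin(a));y=1000*(-d[:,0]*np.sin(a)+d[:,1]*np.cos(a));z=1000*P[:,2]
    for s in range(-60,61,24):
        m=(abs(x-s)<9)&(z>30);i=m&(abs(y)<40);r=m&(abs(y)>47.5)&(abs(y)<57)
        print(s,i.sum(),r.sum(),np.round([np.median(z[i]),np.median(z[r]),np.mean(z[i])-np.mean(z[r])],1) if i.sum()>5 and r.sum()>5 else "")
E
python3 - <<'E'
from chk import *
for n in("side","top"):
    print(n);print("before");rep(np.load(n+"0.npz")["W"]);print("now");rep(cloud(n)[1])
E
```

```text
side
before
-60 260 68 [50.4 46.3  5. ]
-36 260 69 [49.7 46.2  4.3]
-12 259 61 [48.6 44.9  3.8]
12 265 65 [48.7 44.8  4.1]
36 263 71 [47.7 43.7  4.2]
60 269 70 [47.  43.5  3.9]
now
-60 258 44 [44.6 44.4  0.6]
-36 263 42 [44.1 44.1  0.6]
-12 261 53 [43.4 43.2  0.5]
12 218 59 [43.  42.7  0.5]
36 122 43 [42.4 41.8  1.4]
60 83 40 [42.5 41.7  3.9]
top
before
-60 252 60 [52.  49.2  3.2]
-36 249 59 [51.3 48.4  3.1]
-12 246 61 [51.2 46.7  4.5]
12 247 60 [50.1 46.4  3.5]
36 249 58 [49.5 44.8  4.2]
60 248 57 [48.6 46.   3. ]
now
-60 253 58 [46.8 45.6  0.9]
-36 249 56 [46.2 46.6 -0.5]
-12 248 59 [44.8 45.6 -0.3]
12 243 59 [44.6 44.5 -0.2]
36 239 58 [43.8 43.8  0. ]
60 0 9
```

Strips 1–5 are flush, and strip6's median is close. I raise it only a little (axle at about 92 mm) and recheck strip6.

Emit:
step_arm(steps=[[[0,0,-0.05,0,0,0],[0,0,-0.15,0,0,0],[0,0,-0.25,0,0,0],[0,0,-0.27,0,0,0],[0,0,-0.27,0,0,0]]])

```text
clock: 18.95
tool_pos: [0.6377, 0.1945, 0.1298]
orientation: [-180.0, -0.0, 17.5]
force: [-0.5, 0.1, -4.2]
opening: 0.0293
gripper_force: 30.0
```

```bash
python3 - <<'E'
from chk import *
rep(cloud("side")[1]);print(get_obs()["tool_pos"],get_obs()["force"])
E
```

```text
-60 260 72 [46.7 46.1  1.5]
-36 259 72 [46.1 46.4  0.7]
-12 262 68 [45.3 45.   0.7]
12 239 58 [45.  44.4  1.1]
36 178 43 [44.  43.5  2.3]
60 115 46 [43.5 43.4  1.3]
[0.63743874 0.19431096 0.1293173 ] [ 0.1311855   1.04801422 -4.28528718]
```

All six are home. Return to above the stand.

Emit:
step_arm(steps=[[[0,0,-0.15,0,0,0],[0,0,-0.3,0,0,0],[0,0,-0.37,0,0,0],[0,0,-0.37,0,0,0]]])

```text
clock: 19.4
tool_pos: [0.6384, 0.1947, 0.1682]
orientation: [-180.0, -0.2, 17.6]
force: [0.3, -0.3, -4.4]
opening: 0.0303
gripper_force: 30.0
```

Emit:
step_arm(steps=[[[-0.1,0.2,0,0,0,0],[-0.2,0.4,0,0,0,0],[-0.3,0.6,0,0,0,0],[-0.388,0.775,0,0,0,0]]])

```text
clock: 19.8
tool_pos: [0.6233, 0.1062, 0.1661]
orientation: [180.0, 0.0, 17.5]
force: [-0.0, -0.1, -3.7]
opening: 0.0299
gripper_force: 30.0
```

Emit:
step_arm(steps=[[[-0.1,0.2,0,0,0,0],[-0.2,0.4,0,0,0,0],[-0.3,0.6,0,0,0,0],[-0.388,0.775,0,0,0,0]]])

```text
clock: 20.2
tool_pos: [0.6098, 0.0208, 0.1664]
orientation: [180.0, 0.0, 17.5]
force: [0.1, -0.0, -4.0]
opening: 0.03
gripper_force: 30.0
```

Emit:
step_arm(steps=[[[-0.1,0.2,0,0,0,0],[-0.2,0.4,0,0,0,0],[-0.3,0.6,0,0,0,0],[-0.388,0.775,0,0,0,0]]])

```text
clock: 20.6
tool_pos: [0.5961, -0.0645, 0.1664]
orientation: [180.0, -0.0, 17.5]
force: [0.4, 0.4, -3.8]
opening: 0.0293
gripper_force: 30.0
```

Emit:
step_arm(steps=[[[-0.1,0.2,0,0,0,0.08],[-0.2,0.4,0,0,0,0.16],[-0.3,0.6,0,0,0,0.24],[-0.388,0.775,0,0,0,0.316],[-0.388,0.775,0,0,0,0.316],[-0.388,0.775,0,0,0,0.316],[-0.388,0.775,0,0,0,0.316]]])

```text
clock: 21.3
tool_pos: [0.583, -0.148, 0.1664]
orientation: [-180.0, -0.0, 8.5]
force: [0.4, 0.4, -3.8]
opening: 0.0297
gripper_force: 30.0
```

```bash
python3 - <<'E'
from h import *
im,W=cloud("top");o=get_obs();print(o["tool_pos"],o["orientation"])
im,W=cloud("side");cv2.imwrite("pics/s4.png",cv2.resize(im[110:260,240:440],None,fx=3,fy=3)[...,::-1])
E
```

```text
[ 0.58312644 -0.14773908  0.16640706] [-1.79994897e+02 -1.16514873e-02  8.53095119e+00]
```

View pics/s4.png

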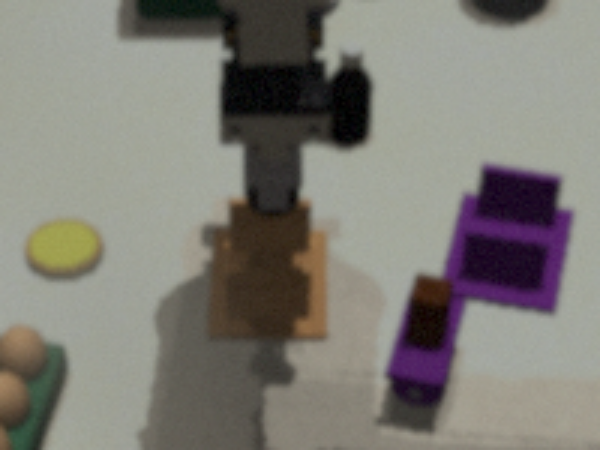

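Roller is straight above the empty stand (crop at about (268,265)), in the pose it was picked from. Lower it.

Emit:
step_arm(steps=[[[0,0,0.2,0,0,0],[0,0,0.4,0,0,0],[0,0,0.6,0,0,0],[0,0,0.8,0,0,0],[0,0,0.9,0,0,0],[0,0,0.93,0,0,0],[0,0,0.93,0,0,0]]])

```text
clock: 22.1
tool_pos: [0.5834, -0.1478, 0.0735]
orientation: [180.0, 0.0, 8.5]
force: [0.2, -0.1, -4.4]
opening: 0.0299
gripper_force: 30.0
```

Emit:
step_arm(steps=[[[0,0,0.005,0,0,0],[0,0,0.01,0,0,0],[0,0,0.01,0,0,0],[0,0,0.01,0,0,0]]])

```text
clock: 22.5
tool_pos: [0.5833, -0.148, 0.0728]
orientation: [180.0, -0.0, 8.5]
force: [-0.2, 0.2, -3.7]
opening: 0.0296
gripper_force: 30.0
```

Emit:
step_arm(steps=[[[0,0,0.005,0,0,0],[0,0,0.008,0,0,0],[0,0,0.008,0,0,0],[0,0,0.008,0,0,0]]])

```text
clock: 22.9
tool_pos: [0.5831, -0.148, 0.0715]
orientation: [180.0, 0.0, 8.5]
force: [-0.3, -0.6, -4.6]
opening: 0.0302
gripper_force: 30.0
```

Emit:
step_arm(steps=[[[0,0,0.003,0,0,0],[0,0,0.006,0,0,0],[0,0,0.006,0,0,0],[0,0,0.006,0,0,0]]])

```text
clock: 23.3
tool_pos: [0.5832, -0.148, 0.0711]
orientation: [180.0, -0.0, 8.5]
force: [0.0, -0.5, -1.9]
opening: 0.0301
gripper_force: 30.0
```

Emit:
step_arm(steps=[[[0,0,0.003,0,0,0],[0,0,0.005,0,0,0],[0,0,0.005,0,0,0],[0,0,0.005,0,0,0]]])

```text
clock: 23.7
tool_pos: [0.5832, -0.148, 0.071]
orientation: [180.0, -0.0, 8.5]
force: [-3.5, 2.0, 5.3]
opening: 0.0297
gripper_force: 30.0
```

Seated on the wall tops at the original height. Release slowly and retreat.

Emit:
step_arm(steps=[[[0,0,-0.004,0,0,0],[0,0,-0.004,0,0,0]]])

```text
clock: 23.9
tool_pos: [0.5831, -0.1481, 0.071]
orientation: [180.0, -0.0, 8.5]
force: [-2.9, 1.5, 2.8]
opening: 0.0299
gripper_force: 30.0
```

Emit:
step_arm(steps=[[[0,0,0,0,0,0],[0,0,0,0,0,0],[0,0,0,0,0,0],[0,0,0,0,0,0],[0,0,0,0,0,0],[0,0,0,0,0,0],[0,0,0,0,0,0],[0,0,0,0,0,0],[0,0,0,0,0,0],[0,0,0,0,0,0]]], jaw=0)

```text
clock: 24.9
tool_pos: [0.5831, -0.148, 0.0709]
orientation: [-180.0, 0.0, 8.5]
force: [0.7, -0.7, 0.6]
opening: 0.0874
gripper_force: 0.0
```

Emit:
step_arm(steps=[[[0,0,-0.1,0,0,0],[0,0,-0.3,0,0,0],[0,0,-0.6,0,0,0],[0,0,-1.0,0,0,0],[0,0,-1.0,0,0,0]]])

```text
clock: 25.4
tool_pos: [0.5865, -0.1485, 0.1777]
orientation: [179.8, -0.6, 8.6]
force: [0.1, 0.0, -0.4]
opening: 0.0875
gripper_force: 0.0
```

Emit:
step_arm(steps=[[[-0.4,-0.4,-0.3,0,0,0],[-0.8,-0.9,-0.3,0,0,0],[-0.8,-0.9,-0.3,0,0,0],[-0.8,-0.9,-0.3,0,0,0],[-0.8,-0.9,-0.3,0,0,0]]])

```text
clock: 25.9
tool_pos: [0.491, -0.0704, 0.2021]
orientation: [180.0, -0.1, 8.6]
force: [1.0, 0.9, -0.1]
opening: 0.0876
gripper_force: 0.0
```

```bash
python3 - <<'E'
from chk import *
im,W=cloud("top");cv2.imwrite("pics/t5.png",im[...,::-1])
P=W[215:275,365:440]; C=im[215:275,365:440]
for zl,zh,wh in((.055,.085,1),(.105,.14,0),(.055,.085,0)):
    m=(P[...,2]>zl)&(P[...,2]<zh)
    if wh:m&=C.min(-1)>120
    Q=P[m];print(cv2.minAreaRect((Q[:,:2]*1000).astype(np.float32)),np.median(Q[:,2]))
rep(W);rep(cloud("side")[1])
E
```

```text
((586.323974609375, -173.05252075195312), (47.461177825927734, 41.58378982543945), 9.670182228088379) 0.06885878823471459
((594.8628540039062, -152.11734008789062), (18.201833724975586, 7.373379230499268), 56.7523193359375) 0.11965683930590378
((607.8768920898438, -160.6988525390625), (112.13816833496094, 54.87525177001953), 61.04270553588867) 0.0680936587638844
-60 0 1 
-36 248 58 [47.6 48.5 -0.2]
-12 245 59 [47.1 47.2 -0. ]
12 245 60 [46.5 46.5  0. ]
36 248 59 [45.9 45.9 -0.2]
60 239 56 [45.  45.4 -0.3]
-60 260 66 [46.5 46.3  0.7]
-36 262 69 [46.  46.1  0.2]
-12 264 63 [45.5 45.5  1.1]
12 265 65 [44.7 44.9  0.8]
36 259 65 [44.2 43.7  0.8]
60 264 71 [43.7 44.   0.4]
```

View pics/t5.png

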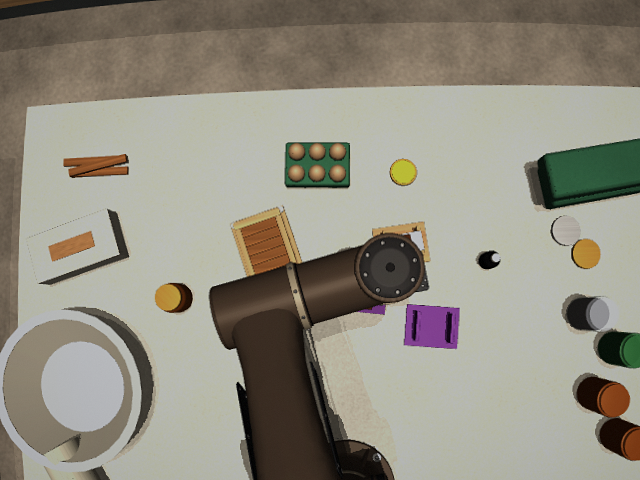

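The arm covers most of the stand (390,268). What is visible of the roller has its plate at 68.9 mm and its grip top at 119.7 mm, as before. The strips are flush and the bystanders are where they were. I hand in.

```bash
python3 -c "
from plant import *
print(close_job())"
```

```text
the job is handed in; nothing more can be done
None
```

All six strips were pressed flush in one pass at about 10–14 N, the roller was set back upright on its stand and released, nothing else was moved, and the job is handed in; no verdict came back.

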